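# Clamp a mandrel with the ratchet wrench

### The job

The brass mandrel lies loose in the V-block clamp. Put the ring of the ratchet wrench down over the clamp's square nut and swing the handle back and forth, clockwise strokes driving and the return strokes slipping, until the strap grips the mandrel and the nut is nipped up to about 0.65 N m at the wrench; stop short of 0.8 N m, so as not to mark the brass. Then lift the wrench off and lay it flat, same side up, back on its cork mat. Turn the nut with the wrench only, and do not push the lamp or the oil bottle out of place.

Things in the scene. Friction and masses are not known exactly. Their poses are not given: they have to be found in the camera images.
- clamp: steel holding clamp fixed to the bench, base 128 x 72 mm, 97 mm high; origin under its vertical stud, at bench level, z up. A vee block 60 mm long at its -x side carries the mandrel along y; a flat strap (112 x 34 mm, along x) lies across the top, held down by the nut on the stud. The 16 mm stud ends 97 mm above the bench, 5 to 9 mm above the nut
- clamp_strap: the clamp's flat steel strap, guided to move only straight down, 18 mm per turn of the nut; its nose starts 3 to 6.5 mm above the mandrel. Its frame is the clamp's, shifted by its travel (origin near bench level, not on the strap)
- nut (a point): centre of the underside of the clamp's square nut, on a 40 mm washer on the strap; z up, x through the middle of a flat. The nut is 22 mm across flats and 18 mm high, its top edge chamfered 2 mm. Clockwise from above tightens; nut, washer and strap then go down 18 mm per turn (quick thread)
- clamp_nut: the same nut, same frame. Self-locking: it stays where it is left. Turning it free takes 0.5 N m (0.3 read when stopped mid-stroke); after 70 to 125 degrees the strap's nose meets the mandrel, then the torque climbs by about 1 N m per rad: 0.65 comes 20 degrees or so later, with some 100 N on the mandrel. Torque about its axis = handle force x arm + moment in the grip
- mandrel: turned brass mandrel, 101 mm long, 17 mm thick, lying along y in the vee; origin under its middle
- ratchet: flat steel ratchet ring wrench, 219 mm long, 20 mm thick, about 0.38 kg. Origin on the ring's axis at the underside, z up, x along the handle. Head 53 mm across; handle 16 mm wide, 12 mm thick (4 to 16 mm above the underside), x = 27 to 168 mm; end boss 25 mm across at x = 180 mm. From above it drives clockwise and slips (0.06 N m) counter-clockwise, in clicks of 9 degrees
- ratchet_grip (a point): where to grip the wrench: on its handle 110 mm from the ring's axis, 10 mm above the underside; axes as the wrench's. Grip hard (100 N) so that it does not twist in the fingers
- socket (a point): centre of the wrench's square hole at its underside, turning with the ring in the head; x through the middle of a flat. The hole goes right through, 24 mm across flats: it drops over the nut within 5 degrees of the nut's direction (every 90 degrees fits), then has some 11 degrees of play. Seated, it rests on the washer, level with nut. Ease the load off before lifting: it jams under torque
- mat: thin cork mat, 130 x 240 x 4 mm, fixed on the bench, where the wrench lies and is put back; origin at its centre at bench level, long side along its y
- spirit_lamp: glass spirit lamp with brass cap, 70 x 70 x 79 mm; a bystander
- oil_bottle: small white oil bottle with a long nozzle, 29 x 29 x 87 mm; a bystander
There are look-alikes about, which are no part of the job. Of the things that look like the mandrel, the smallest one is meant.

How it is judged:
By the outcome, as a careful person would: the job done as asked, in the order asked, and still so for the second after the job is handed in, with the robot touching nothing.
It also fails if it takes over 72 s, if anything falls off the work surface, if the arm or the gripper's body presses on something with over 40 N, if the wrist force passes 120 N, or if a joint passes its speed limit or range.

### The arm

A 6-joint arm with a two-finger parallel gripper is mounted at the origin on a cart in front of the work surface, level with it; the furniture and walls round the work are solid. World frame = base frame: x ahead of the robot, y to its left, z up, the work surface at z = 0. Lengths are in mm, angles in rad, forces in N, time in s.
With the tool pointing down it reaches from about 400 to 925 mm from the base axis. Payload 12.5 kg.
Tool frame: the origin (TCP) lies at the very end of the fingers, on their centre line; the grasp point (between the pads) lies 19 mm behind it; z points along the fingers, y is the line along which they close (so a half turn about z gives the same grasp; the last joint's range is limited). The gripper opens to 95 mm and grips with 3 to 60 N. Pads are 20 mm wide; open, the fingers measure 119 mm over their backs; the gripper's body (75 mm by 180 mm) begins 59 mm behind the grasp point.
Start: joints at [-1.304, 0.491, 1.559, -0, 1.092, -0.106], TCP at [227.664, -582.079, 214.661] pointing down, gripper open.
Joint ranges: [-3.1, 3.1], [-0.84, 2.19], [0.05, 2.79], [-1.13, 4.28], [0.06, 2.93], [-2.69, 2.69]. Speed limits (rad/s): [2.22, 2.22, 2.79, 3.14, 3.14, 3.14].

### API

Orientations are given as [roll, pitch, yaw] about the fixed x, y, z axes, in that order (R = Rz(yaw) Ry(pitch) Rx(roll)).
In Python, from cell import state, read_camera, camera_info, job_done gives the robot as it stands.
- The arm moves only by the shell command python3 -m handwheel 'ROWS'. ROWS is a JSON object whose key "rows" holds a list of rows, 1 to 5 of them, each of 5 numbers: dx, dy, dz in m, then a turn about the tool's z in units of 0.25 rad, then the opening from 0.0 (shut) to 1.0 (fully open); each row is the pose to reach, as a shift and turn from the pose commanded when the command began, along the tool's axes at that moment; what a row does not reach only later rows make up. A row lasts 1/12 s, in which the tool goes at most 41.7 mm and 0.125 rad, less where a joint would pass 70% of its speed; a pose out of reach is approached as far as the arm can. The fingers move at their own pace and stop on an object; the grip force is fixed at half the most. Time passes only in rows, so rows that do not move let the fingers close. It prints the time, the measured TCP pose, the force, the opening and the grip force at its end. Input that does not fit is refused with a message, and nothing moves.
- state(): the state, without advancing time (a new reading comes with each control period).
- read_camera(name): name is "side" or "top"; returns (picture, depth): 480x640x3 uint8, red, green, blue; 480x640 float32, mm along the optical axis (not along the pixel's ray), 0 where there is no reading.
- camera_info(name): a dict with "vertical_fov" (degrees; the focal length in pixels is half the picture's height over the tangent of half this angle, whatever the lens; pixels are square), "cx", "cy" (the principal point, pixels), "origin" and "attitude" of the camera in the world. Camera axes: x right, y down, z forward; pixel columns grow to the right and rows downward; lengths in mm; the calibration is good to about 2 mm. A picture is of the moment at which its call begins. camera_info takes no time and is no camera call.
- job_done(): hands the job in; it is judged then, once.
The state is a dict: "t": time; "joints": joint angles; "qvel": joint speeds; "tau": joint torques, N m; "eef_pos": TCP position; "tcp_rot": TCP orientation; "ft_force": force on the tool from outside, world axes, zero at the start; "moment": the same for the moment, N m; "opening": opening from 0.0 (shut) to 1.0 (fully open); "grip_force": force on a finger pad.
Only numpy, scipy, OpenCV 4.12 (cv2) and the standard library are available. Lean on these libraries where they do the work, as an engineer would, in place of code of your own. Each camera call takes 0.05 s, during which the arm holds its last target. There are 200 camera calls.

## Working session

There is one attempt and no reset: what is moved stays moved. The work goes in short steps, Python scripts to look and compute and a shell command to move; the robot and the scene stay as the last step left them, time stands still between calls to the robot, and variables do not carry over. Pictures are saved under pics/ and viewed, at most 10 in all, crops included, and the job is handed in when it is done.

```bash
ls; mkdir -p pics; python3 - <<'E'
from cell import *
import cv2,json
s=state();print(s)
for n in("top","side"):
    p,d=read_camera(n);print(n,camera_info(n))
    cv2.imwrite(f"pics/{n}0.png",p[:,:,::-1])
    import numpy as np;np.save(f"{n}0.npy",d)
E
```

```text
pics
{'t': 0.0, 'joints': array([-1.30361383e+00,  4.91565478e-01,  1.55949107e+00,  1.30399748e-05,
        1.09170898e+00, -1.05613152e-01]), 'qvel': array([ 0.00011154,  0.00174354, -0.00028874,  0.00073949, -0.00084734,
        0.00033654]), 'tau': array([-1.97630565e-03, -6.12650371e+01, -2.58179730e+01,  6.91940566e-02,
        4.82693198e-02, -1.42282779e-04]), 'eef_pos': array([ 227.58343241, -581.8053298 ,  214.04374738]), 'tcp_rot': array([-3.14042754e+00, -1.35140717e-04,  3.72789547e-01]), 'ft_force': array([-0.2013729 ,  0.01487327,  0.07908039]), 'moment': array([ 0.01704247,  0.03702176, -0.01192715]), 'grip_force': 0.0, 'opening': 0.9999445364799615}
top {'vertical_fov': 45.091684168189815, 'cx': 320.2306102105935, 'cy': 243.03467349341454, 'origin': array([ 462.28349955,   -6.75722781, 1092.5913947 ]), 'attitude': array([-2.98983596e+00, -2.39728364e-03, -1.56229976e+00])}
side {'vertical_fov': 50.39559974273208, 'cx': 322.3598963829384, 'cy': 241.7351859208929, 'origin': array([ 294.2506908 , -698.30509029,  415.21745443]), 'attitude': array([-1.96895501e+00, -5.05685348e-04, -4.49764725e-01])}
```

View pics/top0.png

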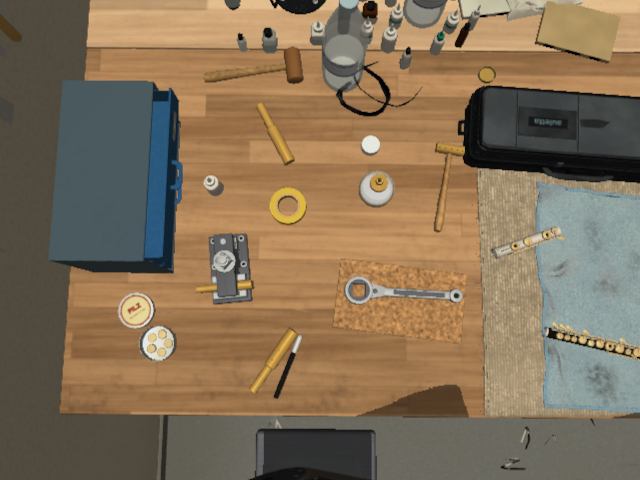

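View pics/side0.png

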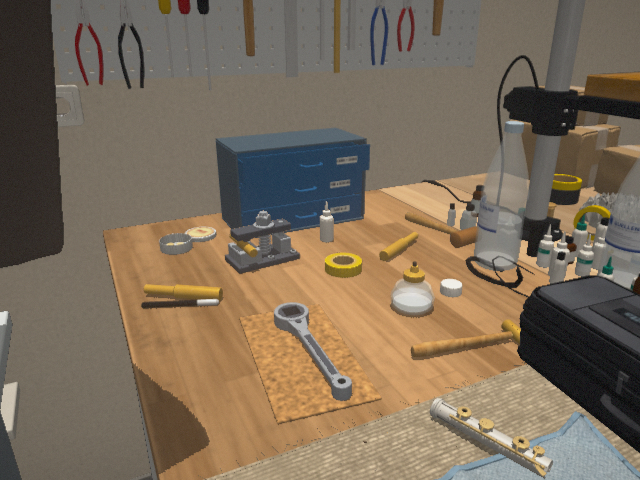

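The top view shows the wrench on the mat, with its ring at (358,290) and boss at (456,296). The clamp is at (230,268), its nut at about (223,261), and the lamp is at (377,188).

Candidates:
- **Mandrel:** (224,287) in the clamp, (275,133) and (274,360). The last two are larger loose look-alikes, so I choose (224,287).
- **Bottle:** (212,184). The small bottles at the back are others.
- **Wrench:** only one, at (358,290).

Next is a close crop.

```bash
cat > h.py <<'E'
import numpy as np,cv2
from scipy.spatial.transform import Rotation as Ro
from cell import *
def cam(n):
    c=camera_info(n);f=240/np.tan(np.radians(c["vertical_fov"])/2)
    return f,c["cx"],c["cy"],np.array(c["origin"]),Ro.from_euler("xyz",c["attitude"]).as_matrix()
def ray(n,u,v):
    f,cx,cy,o,R=cam(n);return o,R@np.array([(u-cx)/f,(v-cy)/f,1.])
def onz(n,u,v,z):
    o,d=ray(n,u,v);return o+d*(z-o[2])/d[2]
def pix(n,P):
    f,cx,cy,o,R=cam(n);q=(np.asarray(P,float)-o)@R;return np.array([cx+f*q[...,0]/q[...,2],cy+f*q[...,1]/q[...,2]]).T
def cloud(n,d):
    f,cx,cy,o,R=cam(n);v,u=np.mgrid[0:480,0:640]
    q=np.stack([(u-cx)/f*d,(v-cy)/f*d,d],-1);return q@R.T+o
E
python3 - <<'E'
from h import *
t=cv2.imread("pics/top0.png");s=cv2.imread("pics/side0.png")
r=lambda im,x,y,w,h,k:cv2.resize(im[y:y+h,x:x+w],None,fx=k,fy=k,interpolation=cv2.INTER_CUBIC)
A=r(t,190,225,80,85,5);B=r(t,325,255,150,90,2.6667)
C=r(s,215,200,100,75,4)
im=np.zeros((600,800,3),np.uint8);im[:425,:400]=A[:425,:400];im[:240,400:]=B[:240,:400];im[240:540,400:]=C
cv2.imwrite("pics/crop0.png",im)
for n in("top","side"):
    d=np.load(n+"0.npy");P=cloud(n,d)
    for u,v in ([(223,261),(230,235),(228,295),(358,278),(400,292),(456,296),(430,330),(212,184),(377,188),(200,320)] if n=="top" else [(263,217),(291,312),(340,385),(320,360)]):
        print(n,u,v,P[v,u].round(1))
E
```

```text
top 223 261 [581.7 160.7  95.5]
top 230 235 [631.8 154.   70.1]
top 228 295 [524.4 153.9  70.8]
top 358 278 [560.8 -78.5  23.6]
top 400 292 [ 535.8 -156.6   20. ]
top 456 296 [ 529.  -259.1   24.6]
top 430 330 [ 466.7 -213.1    7.8]
top 212 184 [726.5 190.5  66. ]
top 377 188 [ 722.9 -111.    61.5]
top 200 320 [481.5 215.3   3.1]
side 263 217 [583.3 154.3  89.3]
side 291 312 [546.6 -65.4  12.4]
side 340 385 [ 526.7 -265.3   24.6]
side 320 360 [ 529.2 -205.1   20.2]
```

View pics/crop0.png

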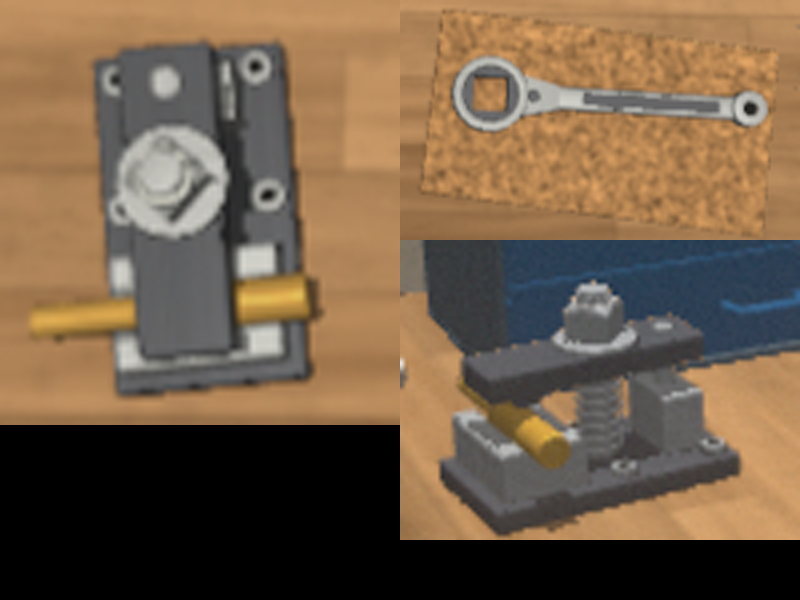

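The crop confirms the clamp: nut near the +x side of the strap, mandrel in the vee under the nose, pale brass wrench ring with a square hole. The top-view nut centre is at about (223,260). I'll measure the wrench, hole and nut angles next.

```bash
python3 - <<'E'
from h import *
fr=[read_camera("top") for _ in range(8)]
fs=[read_camera("side") for _ in range(8)]
t=np.mean([f[0] for f in fr],0);s=np.mean([f[0] for f in fs],0)
np.savez("avg.npz",t=t,s=s,d=np.median([f[1] for f in fr],0),ds=np.median([f[1] for f in fs],0))
T=t[:,:,::-1].astype(np.uint8);S=s[:,:,::-1].astype(np.uint8)
r=lambda im,x,y,w,h,k:cv2.resize(im[y:y+h,x:x+w],None,fx=k,fy=k,interpolation=cv2.INTER_CUBIC)
im=np.zeros((600,800,3),np.uint8)
im[:400,:400]=r(T,210,248,25,25,16);im[:400,400:]=r(T,345,277,25,25,16)
im[400:,:400]=r(S,245,205,40,20,10);im[400:,400:]=r(S,272,302,40,20,10)
cv2.imwrite("pics/nut.png",im)
# wrench mask: low saturation on mat
hsv=cv2.cvtColor(T,cv2.COLOR_BGR2HSV);m=((hsv[:,:,1]<75)).astype(np.uint8);m[:258]=0;m[:,:336]=0;m[:,468:]=0;m[340:]=0
n,l,st,c=cv2.connectedComponentsWithStats(m);k=1+np.argmax(st[1:,4]);print(st[k],c[k])
cs,_=cv2.findContours((l==k).astype(np.uint8),cv2.RETR_EXTERNAL,cv2.CHAIN_APPROX_NONE);q=cs[0][:,0].astype(float)
W=np.array([onz("top",u,v,22)[:2] for u,v in q])
from scipy.optimize import least_squares
def circ(P,c0):
    for _ in range(5):
        a=least_squares(lambda c:np.hypot(*(P-c[:2]).T)-c[2],c0,loss="soft_l1");c0=a.x
    return a.x
h0=onz("top",358,290,22)[:2];b0=onz("top",456,296,22)[:2]
u=(b0-h0)/np.linalg.norm(b0-h0)
H=W[((W-h0)@u<14)];B=W[((W-b0)@u>-3)]
h=circ(H,[*h0,26]);b=circ(B,[*b0,12]);print("head",h,"boss",b,np.hypot(*(h-b)[:2]),np.degrees(np.arctan2(*(b-h)[1::-1])))
# hole: orange inside
mm=((hsv[:,:,1]>100)).astype(np.uint8);mm[:280]=0;mm[302:]=0;mm[:,:347]=0;mm[:,372:]=0
mm[np.hypot(*(np.mgrid[0:480,0:640]-np.array([290,358])[:,None,None]))>12]=0
cs,_=cv2.findContours(mm,cv2.RETR_EXTERNAL,cv2.CHAIN_APPROX_NONE);g=max(cs,key=cv2.contourArea)
print("hole",cv2.minAreaRect(g))
E
```

```text
[ 344  276  119   29 1340] [395.64477612 291.89776119]
head [539.39337087 -78.79785643  25.509103  ] boss [ 530.6751221  -259.37029298   11.48545062] 180.78277767306082 -92.76416086906792
hole ((358.0, 290.0), (12.0, 12.0), 90.0)
```

View pics/nut.png

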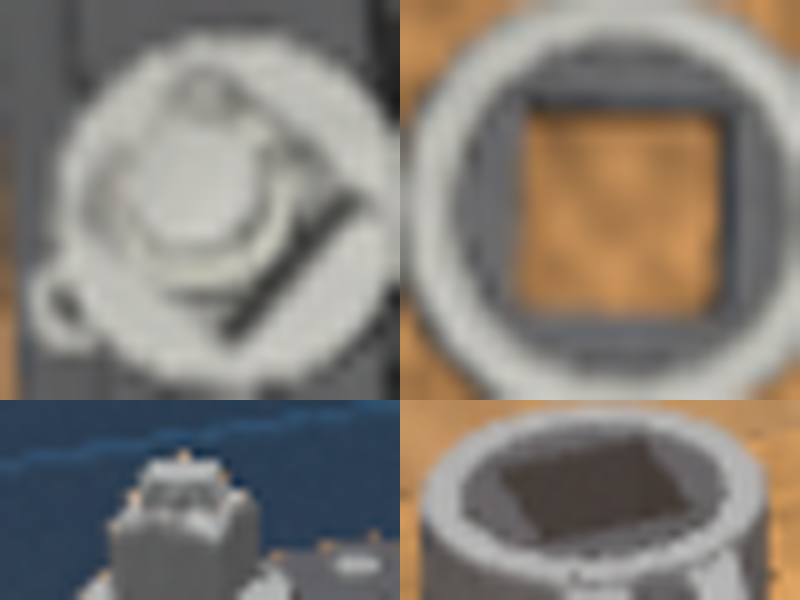

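The nut is a diamond in the top view. Its dark flat runs from about (224.4,268.9) to (232.5,259.9), with the stud top at (221.7,258.8) and the washer centre at (223.8,260.7). The wrench's hole is square to the image, centred at (358.4,290). I'll refine the angles and nut position numerically.

```bash
python3 - <<'E'
from h import *
z=np.load("avg.npz");t=z["t"];g=t.mean(2)
print("stud",onz("top",221.7,258.8,97),"washer",onz("top",223.8,260.7,71.5))
# side stud top
print("side stud",onz("side",245+183/10-.5,205+72/10-.5,97))
# dark face PCA
v,u=np.mgrid[255:273,222:235];sub=g[255:273,222:235]
lab=(sub<110)
n,l=cv2.connectedComponents(lab.astype(np.uint8))
print(n,[(l==i).sum() for i in range(n)])
for i in range(1,n):
    M=l==i
    if M.sum()<8: continue
    P=np.array([onz("top",a,b,80)[:2] for a,b in zip(u[M],v[M])]);w=130-sub[M]
    C=np.cov(P.T,aweights=w);e,E=np.linalg.eigh(C);print(M.sum(),u[M].mean(),v[M].mean(),e,np.degrees(np.arctan2(E[1,1],E[0,1])))
# hole edges subpixel: use (R-B) contrast orange vs grey, level 40
o=t[:,:,0]-t[:,:,2]
mid=(o[288:293,356:361].mean())/2;print("mid",mid)
from scipy.ndimage import map_coordinates
def prof(uu,vv):
    a=map_coordinates(o,[vv,uu],order=1);k=np.where(a<mid)[0][0];f=(a[k-1]-mid)/(a[k-1]-a[k]);i=k-1+f
    return np.interp(i,range(len(uu)),uu),np.interp(i,range(len(vv)),vv)
s=np.arange(0,12,.25);W={}
for name,(du,dv) in dict(r=(1,0),l=(-1,0),d=(0,1),up=(0,-1)).items():
    pts=[]
    for k in range(-4,5):
        a,b=prof(358.3+du*s+(k if dv else 0)+0*s,290.2+dv*s+(k if du else 0)+0*s);pts.append(onz("top",a,b,4 if name in("l","d") else 22)[:2])
    pts=np.array(pts);c=pts.mean(0);E=np.linalg.eigh(np.cov(pts.T))[1][:,1];print(name,c.round(1),np.degrees(np.arctan2(E[1],E[0]))%90)
P=cloud("top",z["d"]);Q=P.reshape(-1,3)
m=(abs(Q[:,0]-583)<25)&(abs(Q[:,1]-157)<25)
h=np.histogram(Q[m,2],bins=np.arange(60,104,2));print(list(zip(h[1].astype(int),h[0])))
m2=m&(Q[:,2]>83);print(Q[m2].mean(0),(Q[m2].max(0)+Q[m2].min(0))/2)
# cabinet
m=(Q[:,2]>60)&(Q[:,1]>215)&(Q[:,1]<500)&(Q[:,0]>400)&(Q[:,0]<800);print("cab ymin",np.percentile(Q[m,1],[1,5]),np.percentile(Q[m,0],[1,99]))
s=state();print(s["eef_pos"],s["tcp_rot"],s["joints"])
E
```

```text
stud [585.3846333  162.78521481  97.        ] washer [585.16844344 163.27944072  71.5       ]
side stud [585.90990099 161.73896182  97.        ]
5 [np.int64(186), np.int64(1), np.int64(20), np.int64(26), np.int64(1)]
20 227.15 264.35 [ 0.81094753 32.20706595] 139.36600461061343
26 231.65384615384616 270.38461538461536 [ 6.28571179 21.15417861] 125.28255652169531
mid 48.8525
r [538.5 -90.3] 88.70535723111064
l [539.5 -68.7] 87.19274782231685
d [528.7 -80.3] 87.94222287481101
up [550.2 -79.2] 1.1084264168265605
[(np.int64(60), np.int64(4)), (np.int64(62), np.int64(4)), (np.int64(64), np.int64(2)), (np.int64(66), np.int64(2)), (np.int64(68), np.int64(60)), (np.int64(70), np.int64(120)), (np.int64(72), np.int64(160)), (np.int64(74), np.int64(43)), (np.int64(76), np.int64(1)), (np.int64(78), np.int64(3)), (np.int64(80), np.int64(4)), (np.int64(82), np.int64(2)), (np.int64(84), np.int64(3)), (np.int64(86), np.int64(7)), (np.int64(88), np.int64(16)), (np.int64(90), np.int64(50)), (np.int64(92), np.int64(16)), (np.int64(94), np.int64(9)), (np.int64(96), np.int64(41)), (np.int64(98), np.int64(23)), (np.int64(100), np.int64(0))]
[583.41097535 161.17300616  93.46777041] [584.49083877 161.86590275  92.16719125]
cab ymin [241.80383855 244.22559621] [411.78246238 796.911623  ]
[ 227.64319987 -582.07733406  214.6647992 ] [3.14151140e+00 1.67907853e-05 3.72782623e-01] [-1.30362801e+00  4.90887584e-01  1.55891119e+00 -9.16273104e-06
  1.09171130e+00 -1.05610082e-01]
```

```bash
cat >> h.py <<'E'
HEAD=np.array([539.2,-79.3]);WY=np.radians(-92.8);NUT=np.array([585.5,162.4])
def delta(x,y,z,yaw):
    s=state();R=Ro.from_euler("xyz",s["tcp_rot"]).as_matrix();y0=s["tcp_rot"][2]
    d=R.T@(np.array([x,y,z])-s["eef_pos"]);tn=(y0-yaw+np.pi)%(2*np.pi)-np.pi
    print("delta",d.round(1),"turn",round(tn,3),"dist",np.linalg.norm(d).round(1))
def grip(head,wy,z): # tool pose for wrench pose; tool x toward the head
    p=head+110*np.array([np.cos(wy),np.sin(wy)]);return p[0],p[1],z,wy+np.pi
E
python3 - <<'E'
from h import *
print(grip(HEAD,WY,150));delta(*grip(HEAD,WY,150))
E
```

```text
(np.float64(533.8265253224826), np.float64(-189.16867510755776), 150, np.float64(1.5219271077390553))
delta [ 428.3 -254.4   64.6] turn -1.149 dist 502.3
```

Units first: shifts go in m and turns go in units of 0.25 rad. So 5 mm is 0.005, 170 mm is 0.17.

```bash
python3 -m handwheel '{"rows": [[0.034,-0.02,0,0,0.6],[0.068,-0.04,0,0,0.6],[0.102,-0.06,0,0,0.6],[0.136,-0.08,0,0,0.6],[0.17,-0.1,0.005,0,0.6]]}'; python3 -m handwheel '{"rows": [[0.034,-0.02,0.005,0,0.6],[0.068,-0.04,0.01,0,0.6],[0.102,-0.06,0.015,0,0.6],[0.136,-0.08,0.02,0,0.6],[0.17,-0.1,0.03,0,0.6]]}'; python3 -m handwheel '{"rows": [[0.03,-0.018,0.005,-0.48,0.6],[0.06,-0.036,0.01,-0.96,0.6],[0.088,-0.054,0.02,-1.44,0.6],[0.088,-0.054,0.03,-1.92,0.6],[0.088,-0.054,0.03,-2.4,0.6]]}'; python3 -m handwheel '{"rows": [[0,0,0,-0.48,0.6],[0,0,0,-0.96,0.6],[0,0,0,-1.44,0.6],[0,0,0,-1.92,0.6],[0,0,0,-2.196,0.6]]}'; python3 - <<'E'
from h import *
delta(*grip(HEAD,WY,150)); print(state()["eef_pos"],state()["joints"])
delta(*grip(HEAD,WY,7))
E
```

```text
t: 1.32
eef_pos: [350.5, -425.8, 210.4]
tcp_rot: [3.14, -0.0, 0.372]
ft_force: [0.4, -0.3, -0.5]
opening: 0.706
grip_force: 0.0
t: 1.73
eef_pos: [472.7, -270.5, 180.3]
tcp_rot: [3.14, -0.001, 0.373]
ft_force: [0.5, -0.6, -0.4]
opening: 0.599
grip_force: 0.0
t: 2.15
eef_pos: [534.1, -187.6, 147.9]
tcp_rot: [-3.139, 0.0, 0.982]
ft_force: [-0.6, 0.5, 0.0]
opening: 0.601
grip_force: 0.0
t: 2.57
eef_pos: [533.8, -189.6, 149.7]
tcp_rot: [3.141, 0.0, 1.528]
ft_force: [0.2, 0.2, -0.4]
opening: 0.6
grip_force: 0.0
delta [ 0.5  0.  -0.3] turn 0.006 dist 0.6
[ 533.79435183 -189.64519665  149.66642181] [-4.57931133e-01  4.83632350e-01  1.77651152e+00 -9.02978965e-05
  8.81311269e-01 -4.15489553e-01]
delta [  0.5  -0.  142.7] turn 0.006 dist 142.7
```

Scaled: 138 mm is 0.138, 125 mm is 0.125, 0.005 rad is 0.02.

```bash
python3 -m handwheel '{"rows": [[0,0,0.035,0.02,0.6],[0,0,0.07,0.02,0.6],[0,0,0.1,0.02,0.6],[0,0,0.125,0.02,0.6],[0,0,0.138,0.02,0.6]]}'; python3 -m handwheel '{"rows": [[0,0,0.004,0,0.4],[0,0,0.004,0,0],[0,0,0.004,0,0],[0,0,0.004,0,0],[0,0,0.004,0,0]]}'; python3 -m handwheel '{"rows": [[0,0,0,0,0],[0,0,0,0,0],[0,0,0,0,0],[0,0,0,0,0]]}'
```

```text
t: 2.98
eef_pos: [532.8, -189.2, 8.8]
tcp_rot: [-3.139, -0.001, 1.517]
ft_force: [1.0, -0.3, -0.3]
opening: 0.601
grip_force: 0.0
t: 3.4
eef_pos: [534.3, -189.9, 8.8]
tcp_rot: [3.14, 0.001, 1.517]
ft_force: [0.8, 0.4, -0.7]
opening: 0.306
grip_force: 0.0
t: 3.73
eef_pos: [534.2, -189.8, 8.3]
tcp_rot: [3.14, 0.001, 1.517]
ft_force: [-0.5, 0.5, 6.8]
opening: 0.167
grip_force: 30.0
```

```bash
python3 -m handwheel '{"rows": [[0,0,-0.005,0,0],[0,0,-0.015,0,0],[0,0,-0.035,0,0],[0,0,-0.065,0,0],[0,0,-0.095,0,0]]}'; python3 -m handwheel '{"rows": [[0,0,-0.025,0,0],[0,0,-0.035,0,0],[0,0,-0.035,0,0],[0,0,-0.035,0,0]]}';python3 - <<'E'
from h import *
p,d=read_camera("top");q,e=read_camera("side")
a=cv2.resize(p[230:350,310:500],None,fx=2,fy=2);b=cv2.resize(q[180:400,220:420],None,fx=2,fy=2)
im=np.zeros((450,800,3),np.uint8);im[:240,:380]=a;im[:440,390:790]=b
cv2.imwrite("pics/held.png",im[:,:,::-1])
s=state();print(s["eef_pos"],s["ft_force"],s["moment"])
P=cloud("top",d);Q=P.reshape(-1,3)
x=s["eef_pos"];c=np.cos(s["tcp_rot"][2]),np.sin(s["tcp_rot"][2])
m=(Q[:,2]>120)&(np.hypot(Q[:,0]-x[0]-110*c[0],Q[:,1]-x[1]-110*c[1])<40)
Q=Q[m];al=(Q[:,:2]-x[:2])@np.array(c);
for a in range(70,140,8):
    k=(al>a)&(al<a+8); print(a,k.sum(),np.median(Q[k,2]).round(1) if k.any() else None)
E
```

```text
t: 4.15
eef_pos: [533.0, -189.3, 103.6]
tcp_rot: [-3.139, -0.001, 1.517]
ft_force: [0.7, -0.2, -3.6]
opening: 0.166
grip_force: 30.0
t: 4.48
eef_pos: [533.3, -189.5, 137.2]
tcp_rot: [-3.141, 0.0, 1.517]
ft_force: [-1.2, -0.3, -5.1]
opening: 0.162
grip_force: 30.0
[ 533.00355847 -189.30755168  136.03238534] [ 0.92673012  0.26614616 -4.5447605 ] [-0.19318691 -0.11297307 -0.02943548]
70 129 398.0
78 80 151.2
86 99 151.9
94 116 151.5
102 89 151.7
110 91 151.5
118 111 151.4
126 104 151.6
134 16 150.7
```

View pics/held.png

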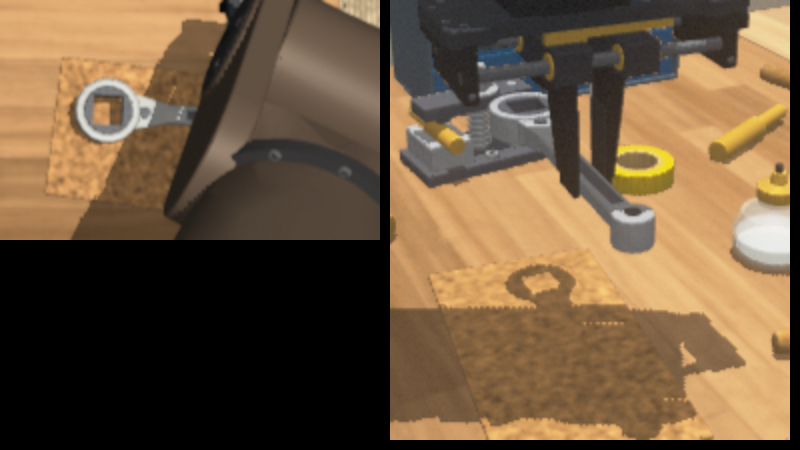

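The wrench is held level: the ring top is at z 151.5 all along. Next I carry it over the nut.

Scaled: 15 mm is 0.015, 150 mm is 0.15, -0.47 rad is -1.88.

```bash
python3 -m handwheel '{"rows": [[0.015,0.006,0,-0.16,0],[0.045,0.019,0,-0.56,0],[0.08,0.033,0,-1,0],[0.115,0.048,0,-1.44,0],[0.15,0.062,0,-1.88,0]]}'; python3 - <<'E'
from h import *
delta(*grip(NUT,np.radians(-43),137))
E
```

```text
t: 5.0
eef_pos: [603.7, -41.7, 135.7]
tcp_rot: [-3.139, -0.002, 1.991]
ft_force: [0.9, -0.5, -5.0]
opening: 0.168
grip_force: 30.0
delta [ 92.4 109.5  -1.4] turn -0.4 dist 143.3
```

Scaled: 109 mm is 0.109, 99 mm is 0.099, -0.4 rad is -1.6.

```bash
python3 -m handwheel '{"rows": [[0.022,0.026,0,-0.4,0],[0.044,0.052,0,-0.8,0],[0.066,0.078,0,-1.2,0],[0.084,0.099,0,-1.44,0],[0.092,0.109,0,-1.6,0]]}'; python3 -m handwheel '{"rows": [[0,0,0,0,0],[0,0,0,0,0],[0,0,0,0,0]]}'; python3 - <<'E'
from h import *
s=state();print(s["eef_pos"],s["tcp_rot"],s["joints"])
delta(*grip(NUT,np.radians(-43),137))
p,d=read_camera("top")
P=cloud("top",d);x=s["eef_pos"];y=s["tcp_rot"][2];hp=x[:2]+110*np.array([np.cos(y),np.sin(y)]);print("pred head",hp)
# ring top circle by pixels: grey & depth near 150
m=(P[...,2]>145)&(P[...,2]<158)&(np.hypot(P[...,0]-hp[0],P[...,1]-hp[1])<45)
cs,_=cv2.findContours(m.astype(np.uint8),cv2.RETR_EXTERNAL,cv2.CHAIN_APPROX_NONE);q=max(cs,key=cv2.contourArea)[:,0]
W=np.array([onz("top",a,b,151)[:2] for a,b in q]);
from scipy.optimize import least_squares
k=((W-hp)@np.array([np.cos(y),np.sin(y)]))>-15
r=least_squares(lambda c:np.hypot(*(W[k]-c[:2]).T)-c[2],[*hp,26],loss="soft_l1").x;print("head",r)
cv2.imwrite("pics/over.png",cv2.resize(p[210:310,170:300],None,fx=6,fy=6,interpolation=cv2.INTER_CUBIC)[:,:,::-1])
E
```

```text
t: 5.42
eef_pos: [666.6, 88.2, 135.3]
tcp_rot: [-3.14, -0.002, 2.392]
ft_force: [0.0, -0.0, -4.4]
opening: 0.163
grip_force: 30.0
t: 5.67
eef_pos: [665.6, 84.0, 136.6]
tcp_rot: [-3.14, -0.001, 2.385]
ft_force: [-0.3, 0.3, -3.9]
opening: 0.167
grip_force: 30.0
[665.61129726  84.02236767 136.55014985] [-3.13997264e+00 -1.13008614e-03  2.38517703e+00] [ 2.73257409e-02  6.34291193e-01  1.51543639e+00 -4.17190626e-04
  9.93809148e-01 -7.86827964e-01]
delta [ 2.1  2.7 -0.5] turn -0.006 dist 3.4
pred head [585.60821964 159.51745077]Traceback (most recent call last):
  File "<stdin>", line 8, in <module>
ValueError: max() iterable argument is empty
```

```bash
python3 - <<'E'
from h import *
p,d=read_camera("top");q,e=read_camera("side")
im=np.zeros((600,800,3),np.uint8)
im[:240,:320]=p[::2,::2];b=cv2.resize(q[130:280,180:380],None,fx=4,fy=4,interpolation=cv2.INTER_CUBIC)
im[:,320:]=b[:,:480] if False else b[:600,:480]
cv2.imwrite("pics/over.png",im[:,:,::-1])
P=cloud("side",e);Q=P.reshape(-1,3);m=(np.hypot(Q[:,0]-585.6,Q[:,1]-160)<40)&(Q[:,2]>110)&(Q[:,2]<165);print(m.sum(),np.percentile(Q[m],[2,50,98],axis=0))
E
```

```text
515 [[560.31037613 127.77070699 133.36458804]
 [584.12110207 140.72752116 147.15347449]
 [613.33047689 180.41876429 152.13027599]]
```

View pics/over.png

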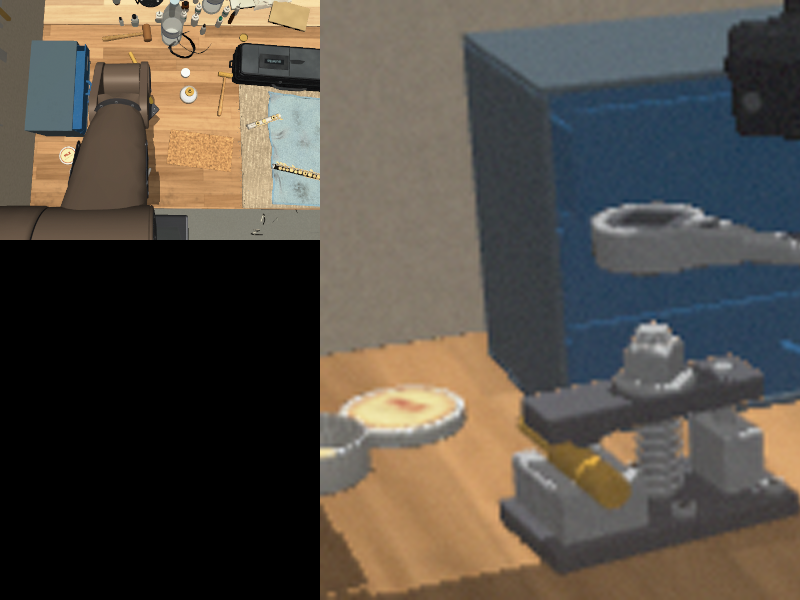

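Scaled: 5 mm is 0.005, 2 mm is 0.002, -0.006 rad is -0.024.

```bash
python3 -m handwheel '{"rows": [[0.002,0.0025,0.005,-0.024,0],[0.002,0.0025,0.015,-0.024,0],[0.002,0.0025,0.025,-0.024,0],[0.002,0.0025,0.03,-0.024,0],[0.002,0.0025,0.03,-0.024,0]]}'; python3 -m handwheel '{"rows": [[0,0,0,0,0],[0,0,0,0,0],[0,0,0,0,0]]}'; python3 - <<'E'
from h import *
for i in range(3):
    s=state();print(s["eef_pos"],s["tcp_rot"],s["ft_force"],s["moment"]);read_camera("side")
delta(*grip(NUT,np.radians(-43),100))
E
```

```text
t: 6.23
eef_pos: [665.7, 88.1, 105.5]
tcp_rot: [-3.139, -0.002, 2.393]
ft_force: [0.2, 1.3, -4.3]
opening: 0.165
grip_force: 30.0
t: 6.48
eef_pos: [666.8, 88.2, 108.0]
tcp_rot: [3.141, 0.001, 2.393]
ft_force: [0.1, -0.2, -3.6]
opening: 0.161
grip_force: 30.0
[666.76843952  88.17774676 107.9939171 ] [3.14115986e+00 5.35896287e-04 2.39276474e+00] [ 0.11987546 -0.21850988 -3.62486058] [-0.09847867 -0.29378655 -0.02121333]
[666.75330136  88.20858856 108.04616692] [3.14112058e+00 6.16081375e-04 2.39285335e+00] [ 0.04428452 -0.58929332 -3.86043601] [-0.0655445  -0.28564673 -0.0131962 ]
[666.721595    88.1664418  108.00982875] [3.14115525e+00 5.41588168e-04 2.39275175e+00] [ 0.89106679 -0.60038569 -4.75230989] [-0.06787088 -0.26254152  0.00520484]
delta [-0.  -1.1  8. ] turn 0.002 dist 8.1
```

```bash
python3 -m handwheel '{"rows": [[0,-0.001,0.004,0,0],[0,-0.001,0.008,0,0],[0,-0.001,0.011,0,0],[0,-0.001,0.013,0,0],[0,-0.001,0.014,0,0]]}'; python3 -m handwheel '{"rows": [[0,0,0.001,0,0],[0,0,0.002,0,0],[0,0,0.003,0,0],[0,0,0.004,0,0],[0,0,0.005,0,0]]}'; python3 - <<'E'
from h import *
s=state();print(s["eef_pos"],s["ft_force"],s["moment"]);delta(*grip(NUT,np.radians(-43),77))
E
```

```text
t: 7.05
eef_pos: [665.7, 87.4, 93.0]
tcp_rot: [-3.141, -0.0, 2.393]
ft_force: [0.9, 0.7, -4.3]
opening: 0.161
grip_force: 30.0
t: 7.47
eef_pos: [665.9, 87.5, 88.6]
tcp_rot: [3.141, 0.0, 2.393]
ft_force: [0.8, -0.2, -4.3]
opening: 0.165
grip_force: 30.0
[665.8926057   87.50983257  88.58505981] [ 0.79467962 -0.15806315 -4.33786601] [ 0.00912566 -0.33336492 -0.02012937]
delta [-0.1 -0.1 11.6] turn 0.002 dist 11.6
```

```bash
python3 -m handwheel '{"rows": [[0,0,0.0015,0,0],[0,0,0.003,0,0],[0,0,0.005,0,0],[0,0,0.0065,0,0],[0,0,0.008,0,0]]}'; python3 -m handwheel '{"rows": [[0,0,0.001,0,0],[0,0,0.0015,0,0],[0,0,0.002,0,0],[0,0,0.0025,0,0],[0,0,0.003,0,0]]}'
```

```text
t: 7.88
eef_pos: [665.9, 87.4, 80.4]
tcp_rot: [-3.142, 0.0, 2.393]
ft_force: [0.1, 0.4, -5.1]
opening: 0.161
grip_force: 30.0
t: 8.3
eef_pos: [665.9, 87.5, 77.7]
tcp_rot: [3.142, 0.0, 2.393]
ft_force: [0.7, 0.3, -2.8]
opening: 0.165
grip_force: 30.0
```

Scaled: 1 mm is 0.001, 0.5 mm is 0.0005.

```bash
python3 -m handwheel '{"rows": [[0,0,0.0005,0,0],[0,0,0.001,0,0],[0,0,0.001,0,0]]}'; python3 -m handwheel '{"rows": [[0,0,0.0005,0,0],[0,0,0.001,0,0],[0,0,0.001,0,0]]}'; python3 - <<'E'
from h import *
s=state();print(s["ft_force"],s["moment"],s["joints"])
th=.11
for k in range(1,6):print([round(110*(1-np.cos(k*th)),1),round(110*np.sin(k*th),1)])
E
```

```text
t: 8.55
eef_pos: [666.0, 87.4, 76.8]
tcp_rot: [3.141, 0.0, 2.393]
ft_force: [0.1, 0.4, -2.0]
opening: 0.164
grip_force: 30.0
t: 8.8
eef_pos: [666.0, 87.4, 75.8]
tcp_rot: [3.141, 0.0, 2.393]
ft_force: [1.2, -0.1, 0.7]
opening: 0.165
grip_force: 30.0
[ 1.20456234 -0.14305886  0.69055058] [ 0.16717685 -0.13383775  0.00685159] [ 3.22920479e-02  7.04543474e-01  1.56046804e+00 -1.09185939e-04
  8.76138683e-01 -7.89632070e-01]
[np.float64(0.7), np.float64(12.1)]
[np.float64(2.7), np.float64(24.0)]
[np.float64(5.9), np.float64(35.6)]
[np.float64(10.5), np.float64(46.9)]
[np.float64(16.2), np.float64(57.5)]
```

```bash
cat >> h.py <<'E'
def mon():
    s=state();r=s["eef_pos"][:2]-NUT;F=s["ft_force"];T=r[0]*F[1]-r[1]*F[0]
    y=s["tcp_rot"][2];print("T",round(T/1000+s["moment"][2],3),"Mz",s["moment"][2].round(3),"F",F.round(1),"yaw",np.degrees(y).round(1),"z",s["eef_pos"][2].round(1),"R",np.hypot(*r).round(1),"head",(s["eef_pos"][:2]+110*np.array([np.cos(y),np.sin(y)])).round(1))
if __name__=="__main__":mon()
E
python3 -m handwheel '{"rows": [[0.0002,-0.0066,0.0001,0.24,0],[0.0008,-0.0132,0.0002,0.48,0],[0.0018,-0.0197,0.0004,0.72,0],[0.0032,-0.0262,0.0005,0.96,0],[0.0049,-0.0325,0.0006,1.2,0]]}' | head -1; python3 h.py
python3 -m handwheel '{"rows": [[0,0,0,0,0],[0,0,0,0,0]]}'|head -1; python3 h.py
```

```text
t: 9.22
T 0.497 Mz 0.107 F [ 3.8  0.5 -0.8] yaw 119.7 z 75.5 R 110.4 head [586.4 162.4]
t: 9.38
T 0.382 Mz -0.068 F [ 4.7  0.  -0.4] yaw 120.0 z 75.5 R 110.4 head [586.  162.2]
```

Scaled: -32.5 mm is -0.0325, -26.2 mm is -0.0262, 0.3 rad is 1.2.

```bash
python3 -m handwheel '{"rows": [[0.0002,-0.0066,0.0001,0.24,0],[0.0008,-0.0132,0.0003,0.48,0],[0.0018,-0.0197,0.0005,0.72,0],[0.0032,-0.0262,0.0007,0.96,0],[0.0049,-0.0325,0.0009,1.2,0]]}' | head -1; python3 h.py;  python3 -m handwheel '{"rows": [[0.0002,-0.0066,0.0001,0.24,0],[0.0008,-0.0132,0.0003,0.48,0],[0.0018,-0.0197,0.0005,0.72,0],[0.0032,-0.0262,0.0007,0.96,0],[0.0049,-0.0325,0.0009,1.2,0]]}' | head -1; python3 h.py
python3 -m handwheel '{"rows": [[0,0,0,0,0],[0,0,0,0,0]]}'|head -1; python3 h.py
```

```text
t: 9.8
T 0.585 Mz 0.08 F [4.6 0.5 0.9] yaw 102.7 z 74.4 R 110.3 head [586.2 162.3]
t: 10.22
T 0.422 Mz 0.105 F [ 2.8 -1.4  0.7] yaw 85.5 z 73.5 R 110.2 head [586.1 162.2]
t: 10.38
T 0.456 Mz 0.009 F [ 3.9 -2.6 -0.3] yaw 85.7 z 73.6 R 110.1 head [585.7 162.3]
```

Scaled: 52.7 mm is 0.0527, 42.8 mm is 0.0428, -0.5 rad is -2.

```bash
python3 -m handwheel '{"rows": [[0.0005,0.011,0,-0.4,0],[0.0022,0.0219,0,-0.8,0],[0.0049,0.0325,0,-1.2,0],[0.0087,0.0428,0,-1.6,0],[0.0135,0.0527,0,-2,0]]}' | head -1; python3 h.py;  python3 -m handwheel '{"rows": [[0.0005,0.011,0,-0.4,0],[0.0022,0.0219,0,-0.8,0],[0.0049,0.0325,0,-1.2,0],[0.0087,0.0428,0,-1.6,0],[0.0135,0.0527,0,-2,0]]}' | head -1; python3 h.py
python3 -m handwheel '{"rows": [[0,0,0,0,0],[0,0,0,0,0]]}'|head -1; python3 h.py
```

```text
t: 10.8
T 0.009 Mz -0.208 F [ 2.4 -0.5  0.8] yaw 114.6 z 73.1 R 110.2 head [585.2 162. ]
t: 11.22
T 0.005 Mz -0.218 F [ 3.5 -0.1  1.3] yaw 143.3 z 73.1 R 110.4 head [585.6 161.9]
t: 11.38
T 0.019 Mz -0.094 F [ 4.4 -2.1  0.7] yaw 142.9 z 73.0 R 110.2 head [585.7 162.3]
```

```bash
python3 -m handwheel '{"rows": [[0.0002,-0.0066,0,0.24,0],[0.0008,-0.0132,0.0001,0.48,0],[0.0018,-0.0197,0.0003,0.72,0],[0.0032,-0.0262,0.0005,0.96,0],[0.0049,-0.0325,0.0006,1.2,0]]}' | head -1; python3 h.py
python3 -m handwheel '{"rows": [[0,0,0,0,0],[0,0,0,0,0]]}'|head -1; python3 h.py
python3 -m handwheel '{"rows": [[0,-0.0033,0.0001,0.12,0],[0.0002,-0.0066,0.0002,0.24,0],[0.0004,-0.0099,0.0003,0.36,0],[0.0008,-0.0132,0.0004,0.48,0],[0.0012,-0.0164,0.0005,0.6,0]]}' | head -1; python3 h.py
python3 -m handwheel '{"rows": [[0,0,0,0,0],[0,0,0,0,0]]}'|head -1; python3 h.py
```

```text
t: 11.8
T 0.15 Mz -0.154 F [ 5.1 -2.4  0.9] yaw 125.4 z 72.6 R 110.2 head [585.5 162.1]
t: 11.97
T 0.086 Mz -0.187 F [ 4.3 -1.7  1.1] yaw 125.7 z 72.8 R 110.3 head [585.5 162. ]
t: 12.38
T 0.431 Mz 0.078 F [ 4.9 -2.5  1.8] yaw 117.1 z 72.4 R 110.3 head [586.  162.3]
t: 12.55
T 0.378 Mz -0.028 F [ 5.1 -1.8  0.9] yaw 117.2 z 72.4 R 110.3 head [585.9 162.3]
```

```bash
for i in 1 ; do python3 -m handwheel '{"rows": [[0,-0.0033,0.0001,0.12,0],[0.0002,-0.0066,0.0002,0.24,0],[0.0004,-0.0099,0.0003,0.36,0],[0.0008,-0.0132,0.0004,0.48,0],[0.0012,-0.0164,0.0005,0.6,0]]}' | head -1; python3 h.py; done
python3 -m handwheel '{"rows": [[0,-0.0033,0.0001,0.12,0],[0.0002,-0.0066,0.0002,0.24,0],[0.0004,-0.0099,0.0003,0.36,0],[0.0008,-0.0132,0.0004,0.48,0],[0.0012,-0.0164,0.0005,0.6,0]]}' | head -1; python3 h.py
python3 -m handwheel '{"rows": [[0,0,0,0,0],[0,0,0,0,0],[0,0,0,0,0]]}'|head -1; python3 h.py
python3 - <<'E'
from h import *
mon();read_camera("side");mon();read_camera("side");mon()
E
```

```text
t: 12.97
T 0.609 Mz 0.066 F [ 5.5 -0.8  1.3] yaw 108.5 z 71.9 R 110.3 head [586.  162.3]
t: 13.38
T 0.523 Mz 0.066 F [ 4.5 -1.3  1.4] yaw 99.9 z 71.4 R 110.2 head [585.9 162.3]
t: 13.63
T 0.305 Mz -0.057 F [ 3.9 -3.3  1. ] yaw 100.0 z 71.3 R 110.2 head [585.8 162.3]
T 0.305 Mz -0.057 F [ 3.9 -3.3  1. ] yaw 100.0 z 71.3 R 110.2 head [585.8 162.3]
T 0.475 Mz -0.004 F [ 4.9 -2.4  2.3] yaw 100.0 z 71.3 R 110.2 head [585.8 162.2]
T 0.43 Mz 0.01 F [ 4.3 -2.4  1.5] yaw 100.0 z 71.3 R 110.2 head [585.8 162.3]
```

```bash
cat > avg.py <<'E'
from h import *
L=[]
for i in range(6):
    s=state();r=s["eef_pos"][:2]-NUT;F=s["ft_force"];L.append([(r[0]*F[1]-r[1]*F[0])/1000+s["moment"][2],F[2],np.hypot(*F)if 0 else s["moment"][2]]);read_camera("side")
L=np.array(L);print("AVG T",L[:,0].mean().round(3),"+-",(L[:,0].std()/6**.5).round(3),"Fz",L[:,1].mean().round(1),"Mz",L[:,2].mean().round(3),"yaw",np.degrees(s["tcp_rot"][2]).round(2),"z",s["eef_pos"][2].round(1),s["t"])
E
python3 avg.py
python3 -m handwheel '{"rows": [[0,-0.0033,0.0001,0.12,0],[0.0002,-0.0066,0.0002,0.24,0],[0.0004,-0.0099,0.0003,0.36,0],[0.0008,-0.0132,0.0004,0.48,0],[0.0012,-0.0164,0.0005,0.6,0]]}' | head -1; python3 h.py; python3 avg.py
python3 -m handwheel '{"rows": [[0,-0.0033,0.0001,0.12,0],[0.0002,-0.0066,0.0002,0.24,0],[0.0004,-0.0099,0.0003,0.36,0],[0.0008,-0.0132,0.0004,0.48,0],[0.0012,-0.0164,0.0005,0.6,0]]}' | head -1; python3 h.py; python3 avg.py
```

```text
AVG T 0.417 +- 0.012 Fz 1.7 Mz -0.013 yaw 100.02 z 71.3 13.9833
t: 14.45
T 0.474 Mz 0.021 F [ 4.2 -2.5  1.8] yaw 91.3 z 70.8 R 110.2 head [585.9 162.2]
AVG T 0.416 +- 0.03 Fz 1.8 Mz -0.007 yaw 91.43 z 70.8 14.7
t: 15.17
T 0.516 Mz 0.051 F [ 3.9 -3.1  1.7] yaw 82.7 z 70.2 R 110.1 head [585.8 162.2]
AVG T 0.442 +- 0.029 Fz 1.8 Mz -0.004 yaw 82.83 z 70.2 15.4167
```

Units first: shifts go in m and turns go in units of 0.25 rad. So 0.3 mm is 0.0003, -16.4 mm is -0.0164, 0.15 rad is 0.6.

```bash
python3 -m handwheel '{"rows": [[0,-0.0033,0.0001,0.12,0],[0.0002,-0.0066,0.0002,0.24,0],[0.0004,-0.0099,0.0003,0.36,0],[0.0008,-0.0132,0.0004,0.48,0],[0.0012,-0.0164,0.0005,0.6,0]]}' | head -1; python3 h.py; python3 avg.py
python3 -m handwheel '{"rows": [[0,-0.0033,0.0001,0.12,0],[0.0001,-0.0055,0.0002,0.2,0],[0.0003,-0.0077,0.0003,0.28,0],[0.0003,-0.0077,0.0003,0.28,0]]}' | head -1; python3 h.py; python3 avg.py
```

```text
t: 15.88
T 0.43 Mz 0.028 F [ 3.2 -2.1  1.8] yaw 74.1 z 69.7 R 110.1 head [585.7 162.2]
AVG T 0.479 +- 0.012 Fz 1.8 Mz -0.006 yaw 74.18 z 69.6 16.1333
t: 16.52
T 0.511 Mz -0.051 F [ 4.2 -3.4  2.1] yaw 70.0 z 69.3 R 110.1 head [585.4 162.3]
AVG T 0.473 +- 0.02 Fz 2.3 Mz -0.019 yaw 70.09 z 69.3 16.7667
```

Scaled: -7.7 mm is -0.0077, -6.6 mm is -0.0066, 0.07 rad is 0.28.

```bash
python3 -m handwheel '{"rows": [[0,-0.0022,0.0001,0.08,0],[0.0001,-0.0044,0.0001,0.16,0],[0.0002,-0.0066,0.0002,0.24,0],[0.0003,-0.0077,0.0002,0.28,0],[0.0003,-0.0077,0.0002,0.28,0]]}' | head -1; python3 avg.py
python3 -m handwheel '{"rows": [[0,-0.0022,0.0001,0.08,0],[0.0001,-0.0044,0.0001,0.16,0],[0.0002,-0.0066,0.0002,0.24,0],[0.0003,-0.0077,0.0002,0.28,0],[0.0003,-0.0077,0.0002,0.28,0]]}' | head -1; python3 avg.py
```

```text
t: 17.23
AVG T 0.454 +- 0.02 Fz 2.4 Mz -0.045 yaw 66.05 z 69.1 17.4833
t: 17.95
AVG T 0.448 +- 0.014 Fz 2.1 Mz -0.034 yaw 62.03 z 68.9 18.2
```

Scaled: -7.7 mm is -0.0077, -6.6 mm is -0.0066, 0.07 rad is 0.28.

```bash
python3 -m handwheel '{"rows": [[0,-0.0022,0.0001,0.08,0],[0.0001,-0.0044,0.0001,0.16,0],[0.0002,-0.0066,0.0002,0.24,0],[0.0003,-0.0077,0.0002,0.28,0],[0.0003,-0.0077,0.0002,0.28,0]]}' | head -1; python3 avg.py
python3 -m handwheel '{"rows": [[0,-0.0022,0.0001,0.08,0],[0.0001,-0.0044,0.0001,0.16,0],[0.0002,-0.0066,0.0002,0.24,0],[0.0003,-0.0077,0.0002,0.28,0],[0.0003,-0.0077,0.0002,0.28,0]]}' | head -1; python3 avg.py
```

```text
t: 18.67
AVG T 0.436 +- 0.017 Fz 2.4 Mz -0.04 yaw 58.01 z 68.7 18.9167
t: 19.38
AVG T 0.54 +- 0.021 Fz 2.1 Mz 0.0 yaw 54.0 z 68.5 19.6333
```

Scaled: -5.5 mm is -0.0055, -4.4 mm is -0.0044, 0.05 rad is 0.2.

```bash
python3 -m handwheel '{"rows": [[0,-0.0022,0.0001,0.08,0],[0.0001,-0.0044,0.0001,0.16,0],[0.0002,-0.0055,0.0002,0.2,0],[0.0002,-0.0055,0.0002,0.2,0]]}' | head -1; python3 avg.py
python3 -m handwheel '{"rows": [[0,-0.0022,0,0.08,0],[0.0001,-0.0044,0.0001,0.16,0],[0.0001,-0.0044,0.0001,0.16,0]]}' | head -1; python3 avg.py
```

```text
t: 20.02
AVG T 0.506 +- 0.023 Fz 2.1 Mz -0.019 yaw 51.15 z 68.3 20.2667
t: 20.57
AVG T 0.509 +- 0.01 Fz 2.1 Mz -0.051 yaw 48.89 z 68.2 20.8167
```

Scaled: -5.5 mm is -0.0055, -4.4 mm is -0.0044, 0.04 rad is 0.16.

```bash
python3 -m handwheel '{"rows": [[0,-0.0022,0,0.08,0],[0.0001,-0.0044,0.0001,0.16,0],[0.0001,-0.0055,0.0001,0.2,0],[0.0001,-0.0055,0.0001,0.2,0]]}' | head -1; python3 avg.py
python3 -m handwheel '{"rows": [[0,-0.0022,0,0.08,0],[0.0001,-0.0044,0.0001,0.16,0],[0.0001,-0.0044,0.0001,0.16,0]]}' | head -1; python3 avg.py
```

```text
t: 21.2
AVG T 0.526 +- 0.025 Fz 1.8 Mz -0.019 yaw 46.03 z 68.1 21.45
t: 21.75
AVG T 0.51 +- 0.032 Fz 1.9 Mz -0.02 yaw 43.77 z 68.0 22.0
```

```bash
python3 - <<'E'
from h import *
q,e=read_camera("side")
cv2.imwrite("pics/gap.png",cv2.resize(q[190:290,200:320],None,fx=6,fy=6,interpolation=cv2.INTER_CUBIC)[:,:,::-1])
E
```

```text
(no output)
```

View pics/gap.png

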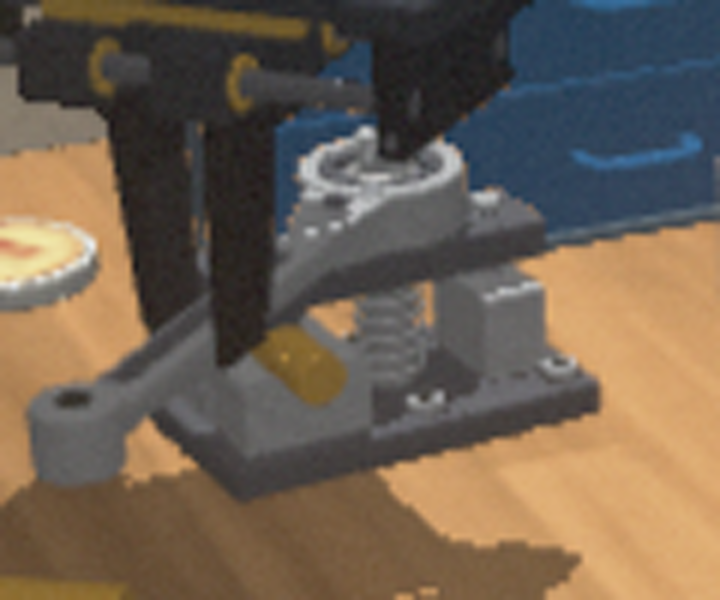

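The wrench sits flat on the washer, its ring at about (264,220) in the side picture. The strap's nose is hidden behind the handle. I keep driving in small steps.

```bash
python3 -m handwheel '{"rows": [[0,-0.0022,0,0.08,0],[0.0001,-0.0044,0.0001,0.16,0],[0.0001,-0.0055,0.0001,0.2,0],[0.0001,-0.0055,0.0001,0.2,0]]}' | head -1; python3 avg.py
python3 -m handwheel '{"rows": [[0,-0.0022,0,0.08,0],[0.0001,-0.0044,0.0001,0.16,0],[0.0001,-0.0055,0.0001,0.2,0],[0.0001,-0.0055,0.0001,0.2,0]]}' | head -1; python3 avg.py
```

```text
t: 22.43
AVG T 0.55 +- 0.03 Fz 2.0 Mz 0.008 yaw 40.91 z 67.9 22.6833
t: 23.07
AVG T 0.555 +- 0.01 Fz 1.5 Mz 0.006 yaw 38.04 z 67.8 23.3167
```

Scaled: 0.1 mm is 0.0001, -5.5 mm is -0.0055, 0.05 rad is 0.2.

```bash
python3 -m handwheel '{"rows": [[0,-0.0022,0,0.08,0],[0.0001,-0.0044,0.0001,0.16,0],[0.0001,-0.0055,0.0001,0.2,0],[0.0001,-0.0055,0.0001,0.2,0]]}' | head -1; python3 avg.py
python3 -m handwheel '{"rows": [[0,-0.0022,0,0.08,0],[0.0001,-0.0044,0.0001,0.16,0],[0.0001,-0.0044,0.0001,0.16,0]]}' | head -1; python3 avg.py
```

```text
t: 23.7
AVG T 0.536 +- 0.028 Fz 1.7 Mz 0.019 yaw 35.18 z 67.6 23.95
t: 24.25
AVG T 0.552 +- 0.023 Fz 1.4 Mz -0.019 yaw 32.88 z 67.6 24.5
```

Scaled: 0.1 mm is 0.0001, -5.5 mm is -0.0055, 0.05 rad is 0.2.

```bash
python3 -m handwheel '{"rows": [[0,-0.0022,0.0001,0.08,0],[0.0001,-0.0044,0.0001,0.16,0],[0.0001,-0.0055,0.0002,0.2,0],[0.0001,-0.0055,0.0002,0.2,0]]}' | head -1; python3 avg.py
python3 -m handwheel '{"rows": [[0,-0.0022,0.0001,0.08,0],[0.0001,-0.0044,0.0001,0.16,0],[0.0001,-0.0055,0.0002,0.2,0],[0.0001,-0.0055,0.0002,0.2,0]]}' | head -1; python3 h.py; python3 avg.py
```

```text
t: 24.88
AVG T 0.608 +- 0.041 Fz 1.8 Mz 0.043 yaw 30.01 z 67.4 25.1333
t: 25.52
T 0.717 Mz 0.087 F [ 2.3 -5.3  1.7] yaw 27.1 z 67.2 R 110.2 head [585.3 162.4]
AVG T 0.644 +- 0.04 Fz 1.9 Mz 0.066 yaw 27.15 z 67.2 25.7667
```

```bash
python3 avg.py; python3 avg.py
```

```text
AVG T 0.553 +- 0.034 Fz 1.9 Mz 0.051 yaw 27.15 z 67.2 26.0667
AVG T 0.62 +- 0.027 Fz 2.0 Mz 0.073 yaw 27.16 z 67.2 26.3667
```

```bash
python3 -m handwheel '{"rows": [[0,-0.0011,0,0.04,0],[0,-0.0022,0.0001,0.08,0],[0.0001,-0.0033,0.0001,0.12,0],[0.0001,-0.0044,0.0001,0.16,0],[0.0001,-0.0044,0.0001,0.16,0]]}' | head -1; python3 avg.py; python3 avg.py; python3 avg.py
```

```text
t: 26.83
AVG T 0.639 +- 0.021 Fz 1.8 Mz 0.06 yaw 24.87 z 67.1 27.0833
AVG T 0.636 +- 0.026 Fz 2.3 Mz 0.067 yaw 24.87 z 67.1 27.3833
AVG T 0.629 +- 0.028 Fz 1.9 Mz 0.065 yaw 24.87 z 67.1 27.6833
```

```bash
python3 -m handwheel '{"rows": [[0,-0.0006,0,0.02,0],[0,-0.0011,0,0.04,0],[0,-0.002,0,0.072,0],[0,-0.002,0,0.072,0],[0,-0.002,0,0.072,0]]}' | head -1; python3 h.py; for i in 1 2 3 4; do python3 -m handwheel '{"rows": [[0,0,0,0,0]]}' >/dev/null; python3 h.py|cut -c1-12; done
python3 -m handwheel '{"rows": [[0,0.0022,0,-0.08,0],[0.0001,0.0044,0,-0.16,0],[0.0003,0.0077,0,-0.28,0],[0.0005,0.011,0,-0.4,0],[0.0008,0.0132,0,-0.48,0]]}' | head -1; python3 h.py; python3 -m handwheel '{"rows": [[0,0,0,0,0],[0,0,0,0,0]]}' | head -1; python3 h.py
```

```text
t: 28.15
T 0.65 Mz 0.073 F [ 1.8 -4.9  2.6] yaw 23.8 z 67.1 R 110.2 head [585.3 162.4]
T 0.58 Mz 0.
T 0.632 Mz 0
T 0.651 Mz 0
T 0.592 Mz 0
t: 28.9
T -0.024 Mz 0.027 F [0.1 0.6 1.5] yaw 30.8 z 67.0 R 110.1 head [585.3 162.5]
t: 29.07
T -0.047 Mz 0.027 F [0.6 1.2 0.9] yaw 30.6 z 67.0 R 110.1 head [585.3 162.4]
```

Scaled: -10 mm is -0.01, -1 mm is -0.001.

```bash
python3 -m handwheel '{"rows": [[0,0,-0.001,0,0],[0,0,-0.003,0,0],[0,0,-0.005,0,0],[0,0,-0.008,0,0],[0,0,-0.01,0,0]]}'; python3 h.py; python3 -m handwheel '{"rows": [[0,0,-0.004,0,0],[0,0,-0.008,0,0],[0,0,-0.014,0,0],[0,0,-0.02,0,0],[0,0,-0.026,0,0]]}'; python3 h.py
```

```text
t: 29.48
eef_pos: [490.6, 106.3, 77.3]
tcp_rot: [-3.141, 0.001, 0.535]
ft_force: [1.7, 0.5, -5.1]
opening: 0.163
grip_force: 30.0
T 0.092 Mz 0.049 F [ 1.7  0.5 -5.1] yaw 30.6 z 77.3 R 110.3 head [585.2 162.4]
t: 29.9
eef_pos: [490.6, 106.2, 103.8]
tcp_rot: [-3.142, 0.0, 0.535]
ft_force: [0.4, -0.5, -3.9]
opening: 0.162
grip_force: 30.0
T 0.036 Mz -0.031 F [ 0.4 -0.5 -3.9] yaw 30.6 z 103.8 R 110.3 head [585.2 162.3]
```

Scaled: -30 mm is -0.03, -8 mm is -0.008.

```bash
python3 -m handwheel '{"rows": [[0,0,-0.008,0,0],[0,0,-0.02,0,0],[0,0,-0.03,0,0],[0,0,-0.035,0,0],[0,0,-0.035,0,0]]}'|head -2; python3 -m handwheel '{"rows": [[-0.006,0.015,0,-0.24,0],[-0.018,0.045,0,-0.64,0],[-0.031,0.075,0,-1.08,0],[-0.043,0.105,0,-1.52,0],[-0.056,0.136,0,-1.96,0]]}'|head -3; python3 -c "
from h import *
delta(*grip(HEAD,WY,138)[:3],1.517)"
```

```text
t: 30.32
eef_pos: [491.3, 106.3, 139.4]
t: 30.73
eef_pos: [511.8, -40.6, 137.8]
tcp_rot: [-3.141, 0.0, 1.031]
delta [-116.1   95.3   -0.3] turn -0.486 dist 150.2
```

Scaled: -116 mm is -0.116, -108 mm is -0.108, -0.486 rad is -1.944.

```bash
python3 -m handwheel '{"rows": [[-0.029,0.024,0,-0.4,0],[-0.058,0.048,0,-0.84,0],[-0.087,0.072,0,-1.28,0],[-0.108,0.089,0,-1.68,0],[-0.116,0.095,0,-1.944,0]]}'|head -1; python3 -m handwheel '{"rows": [[0,0,0.02,0,0],[0,0,0.05,0,0],[0,0,0.08,0,0],[0,0,0.095,0,0],[0,0,0.1,0,0]]}'; python3 -m handwheel '{"rows": [[0,0,0,0,0],[0,0,0,0,0]]}'|head -1; python3 -c "
from h import *
delta(*grip(HEAD,WY,8.5)[:3],1.517);mon()"
```

```text
t: 31.15
t: 31.57
eef_pos: [531.6, -187.3, 35.2]
tcp_rot: [-3.138, -0.002, 1.511]
ft_force: [-0.3, -0.1, -4.3]
opening: 0.168
grip_force: 30.0
t: 31.73
delta [-1.2  0.7 30.1] turn -0.006 dist 30.1
T 0.019 Mz 0.015 F [-0.2 -1.1 -4.6] yaw 86.6 z 38.6 R 354.2 head [539.8 -78.1]
```

```bash
python3 -m handwheel '{"rows": [[-0.001,0.001,0.006,0,0],[-0.001,0.001,0.013,0,0],[-0.001,0.001,0.019,0,0],[-0.001,0.001,0.024,0,0],[-0.001,0.001,0.027,0,0]]}'|sed -n 2,4p; python3 -m handwheel '{"rows": [[0,0,0.0005,0,0],[0,0,0.001,0,0],[0,0,0.0015,0,0],[0,0,0.002,0,0],[0,0,0.0025,0,0]]}'|sed -n 2,4p; python3 -m handwheel '{"rows": [[0,0,0,0,0],[0,0,0,0,0]]}'|sed -n 2,4p
```

```text
eef_pos: [533.6, -188.7, 10.5]
tcp_rot: [-3.141, -0.0, 1.511]
ft_force: [-0.2, 0.7, -4.3]
eef_pos: [533.9, -188.9, 8.8]
tcp_rot: [3.141, 0.0, 1.511]
ft_force: [0.3, -0.6, -3.7]
eef_pos: [533.9, -188.9, 8.8]
tcp_rot: [3.141, 0.0, 1.511]
ft_force: [-0.3, -0.7, -4.3]
```

Scaled: 0.6 mm is 0.0006, 0.3 mm is 0.0003.

```bash
python3 -m handwheel '{"rows": [[0,0,0.0003,0,0],[0,0,0.0006,0,0],[0,0,0.0006,0,0]]}'|sed -n 2,4p; python3 -m handwheel '{"rows": [[0,0,0.0003,0,0],[0,0,0.0006,0,0],[0,0,0.0006,0,0]]}'|sed -n 2,4p
```

```text
eef_pos: [533.9, -188.9, 8.4]
tcp_rot: [3.141, 0.0, 1.511]
ft_force: [-1.8, 0.5, 2.1]
eef_pos: [533.9, -188.9, 8.4]
tcp_rot: [3.141, 0.0, 1.511]
ft_force: [-4.3, 2.4, 10.6]
```

Scaled: -180 mm is -0.18, -140 mm is -0.14.

```bash
python3 -m handwheel '{"rows": [[0,0,0,0,0.25],[0,0,0,0,0.4],[0,0,0,0,0.5],[0,0,0,0,0.5],[0,0,0,0,0.5]]}'|sed -n 2,6p; python3 -m handwheel '{"rows": [[0,0,-0.005,0,0.5],[0,0,-0.02,0,0.5],[0,0,-0.05,0,0.5],[0,0,-0.085,0,0.5],[0,0,-0.12,0,0.5]]}'|sed -n 2,6p; python3 -m handwheel '{"rows": [[-0.02,0,-0.02,0,0.5],[-0.06,0,-0.03,0,0.5],[-0.1,0,-0.03,0,0.5],[-0.14,0,-0.03,0,0.5],[-0.18,0,-0.03,0,0.5]]}'|sed -n 1,2p; python3 -m handwheel '{"rows": [[0,0,0,0,0.5],[0,0,0,0,0.5]]}'|head -1
python3 - <<'E'
from h import *
p,d=read_camera("top");q,e=read_camera("side")
im=np.zeros((600,800,3),np.uint8);im[:480,:400]=cv2.resize(p[160:352,180:340],None,fx=2.5,fy=2.5,interpolation=cv2.INTER_CUBIC)
im[:300,400:]=cv2.resize(q[200:350,200:400],None,fx=2,fy=2);im[300:,400:]=cv2.resize(p[220:370,320:520],None,fx=2,fy=2)
cv2.imwrite("pics/end.png",im[:,:,::-1])
E
```

```text
eef_pos: [533.8, -188.8, 7.3]
tcp_rot: [-3.142, 0.0, 1.511]
ft_force: [-0.9, -0.5, -0.1]
opening: 0.459
grip_force: 0.0
eef_pos: [533.4, -188.6, 128.8]
tcp_rot: [-3.14, -0.0, 1.511]
ft_force: [0.5, -1.1, -0.1]
opening: 0.498
grip_force: 0.0
t: 34.48
eef_pos: [522.7, -370.2, 158.4]
t: 34.65
```

View pics/end.png

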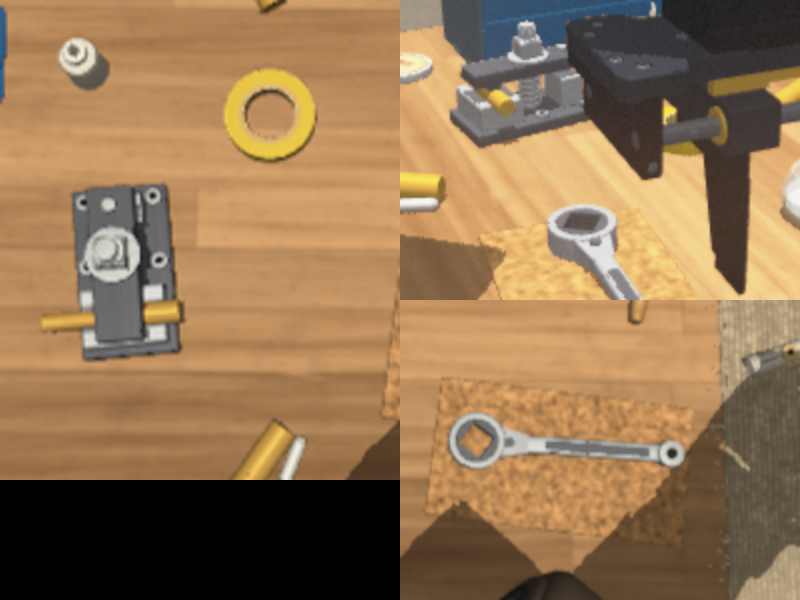

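The wrench lies flat on its mat, with the ring at about (358,290) and the boss at (456,296). The mandrel is under the strap and the bottle hasn't moved. The nut now looks square to the clamp, which fits about 140° of turn.

```bash
python3 -c "
from cell import *
print(job_done())"
```

```text
the job is handed in; nothing more can be done
None
```

The job is handed in: the nut was tightened with the wrench to about 0.64 N m (averaged readings; one momentary reading hit 0.72), the strap's grip being inferred from the torque rise and about 140° of nut turn, and the wrench was lifted off and laid flat, same side up, on its mat; the bottle looks unmoved, the lamp wasn't re-checked, and no verdict came back.

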